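# Clamp an offcut in the cam jig

### The job

Clamp the loose wooden offcut in the jig: with a fingertip push it along the fence until its end is against the end stop, then push the red cam lever round anticlockwise as far as it will go, so that the cam holds the offcut tight against the fence, and leave it clamped. Only push: the offcut must stay flat on the board and never be lifted, and the lever must stay open until the offcut is at the stop. Leave the things lying about where they are.

Things in the scene. Friction and masses are not known exactly. Their poses are not given: they have to be found in the camera images.
- jig: the clamping jig: a grey board 160 x 270 x 18 mm, fixed to the table, with a fence, an end stop and a cam lever. Origin: on the lever's pivot axis at table height. x points from the pivot to the fence, y along the fence to the end stop, z up. The board spans x -50 to 110, y -162 to 108 mm. It does not move.
- fence (a point): middle of the face of the fence, a wooden strip 24 mm thick along the jig's y, from jig y -141 to 94 mm; this point is at jig (69, 0, 48) mm, on its top edge, 48 mm above the table; axes as the jig's.
- end_stop (a point): middle of the face of the end stop, a wooden block across the fence's left end; this point is at jig (39, 65, 48) mm, on its top edge; the block spans jig x 9 to 69 and y 65 to 89 mm; axes as the jig's.
- seat (a point): the point in the jig (50, 0, 37 mm from its origin) where the offcut's centre lies when it touches both the fence and the end stop; axes as the jig's.
- offcut_centre (a point): centre of the loose wooden offcut, 38 x 130 x 38 mm, that lies on the jig's board beside the fence, its long side (own y) along the fence, its top 56 mm above the table. It starts 25 to 45 mm short of the end stop and a few mm off the fence, with its free end towards the jig's -y.
- cam_centre (a point): the plywood cam: a round disc of radius 24 mm, 23 to 49 mm above the table, fixed under the lever and centred 7 mm off the pivot. This point: its centre, 36 mm above the table. It clamps the offcut against the fence as the lever is turned.
- lever (a joint): turn of the cam lever in rad, growing anticlockwise from above. At 0 (open) it points 120 degrees anticlockwise from the jig's x; it starts at 0 to 0.35. The cam meets a seated offcut at about 1.8 and squeezes harder up to the lever's own stop at 2.1; tight from about 1.95. Stiff: 3 N near its end turns it free, up to 12 N to clamp; it stays where it is left.
- lever_end (a point): centre of the round black end (26 mm across) of the red lever, 120 mm from the pivot. The lever is a level bar 20 mm wide whose underside is 50 mm and top 68 mm above the table, so a fingertip may reach below it beside the bar.
- lever_push (a point): a point on the lever's centre line at half its thickness, 100 mm from the pivot, 59 mm above the table: a good place to push against the side of the bar.
- pencil: a red flat carpenter's pencil, 14 x 171 x 8 mm, lying loose to the right; origin at the middle of its underside
- tape_measure: a yellow and black tape measure, 68 x 102 x 36 mm, standing loose to the left; origin at the middle of its underside
- driver_red: a screwdriver with a red handle, 31 x 219 x 30 mm, lying loose to the right; origin at the middle of its underside
- mug: a cream mug, 87 x 117 mm and 91 mm tall, standing loose behind the jig; origin at the middle of its underside
- hammer: a claw hammer with a wooden handle, 125 x 338 x 29 mm, lying loose to the left; origin at the middle of its underside
- bit_tin: a closed red drill tin, 67 x 122 x 28 mm, lying loose at the back right; origin at the middle of its underside
Mind the look-alikes: they are no part of the job. There is more than one size of the part that bears offcut_centre; the job needs the largest.

How it is judged:
By the outcome, as a careful person would: the job done as asked, in the order asked, and still so for the second after the job is handed in, with the robot touching nothing.
It also fails if it takes over 54 s, if anything falls off the work surface, if the arm or the gripper's body presses on something with over 40 N, if the wrist force passes 120 N, or if a joint passes its speed limit or range.

### The arm

A 6-joint arm with a two-finger parallel gripper is mounted at the origin on a cart in front of the work surface, level with it; the furniture and walls round the work are solid. World frame = base frame: x ahead of the robot, y to its left, z up, the work surface at z = 0. Lengths are in mm, angles in degrees, forces in N, time in s.
With the tool pointing down it reaches from about 300 to 850 mm from the base axis. Payload 4.2 kg.
Tool frame: the origin (TCP) lies midway between the tips of the shut fingers; the grasp point (between the pads) lies 19 mm behind it; z points along the fingers, y is the direction in which the jaws open and shut (so a half turn about z gives the same grasp; the last joint's range is limited). The gripper opens to 91 mm and grips with 3 to 60 N. Pads are 32 mm wide; open, the fingers measure 118 mm over their backs; the gripper's body (76 mm by 178 mm) begins 60 mm behind the grasp point.
Start: joints at [62.853, 18.312, 89.639, -0, 72.044, -1.146], TCP at [252.075, 516.818, 213.976] pointing down, gripper open.
Joint ranges: [-177.97, 177.97], [-48.28, 115.42], [12.27, 149.76], [-77.06, 257.06], [2.81, 150.46], [-146.56, 146.56]. Speed limits (degrees/s): [147.25, 147.25, 180, 180, 180, 180].

### API

Orientations are given as [roll, pitch, yaw] about the fixed x, y, z axes, in that order (R = Rz(yaw) Ry(pitch) Rx(roll)).
In Python, from workcell import env gives the robot as it stands.
- The arm moves only by the shell command python3 -m jog 'ROWS' [FORCE]. ROWS is JSON, a list of rows, each an object of numbers: "dx", "dy", "dz": the shift along the world's x, y, z in m; "wx", "wy", "wz": the turn, a rotation vector about the world's x, y, z in rad; "grip": the gripper's target within -1 to 1 (shut at 1, half-way at 0, fully open at -1). In form: [{"dx": .., "dy": .., "dz": .., "wx": .., "wy": .., "wz": .., "grip": ..}, ...]. A call has 1 to 10 rows; each row shifts and turns the commanded pose from where the row before left it; what a row does not reach is not made up. A row lasts 1/10 s, in which the tool goes at most 50 mm and 8.59 degrees, less where a joint would pass 70% of its speed; a pose out of reach is approached as far as the arm can. A call with a gripper value outside its range is refused whole. The fingers move at their own pace and stop on an object; FORCE is the grip in N (left out, the last holds). Time passes only in rows, so rows that do not move let the fingers close. It gives the time, the measured TCP pose, the force and the opening at its end, in the units of the state.
- env.state(): the state, without advancing time (a new reading comes with each control period).
- env.grab_frame(name): name is "scene" or "top"; returns the picture (384x512x3 uint8, red, green, blue); there is no depth.
- env.get_calibration(name): a dict with "fx", "fy", "cx", "cy" (pixels), "k1" (the pictures are not rectified: a ray, as slopes to the right and down, at radius r is drawn at 1 + k1 r^2 times it, then the intrinsics apply), "R" (3x3) and "t" (3): a world point X has camera coordinates R X + t. Camera axes: x right, y down, z forward; pixel columns grow to the right and rows downward; lengths in mm; the calibration is good to about 2 mm. A picture is of the moment at which its call begins. get_calibration takes no time and is no camera call.
- env.job_done(): hands the job in, once; it reports no verdict.
The state is a dict: "time_s": time; "qpos": joint angles; "qvel": joint speeds; "effort": joint torques, N m; "ee_pos": TCP position; "ee_rot": TCP orientation; "force": force on the tool from outside, world axes, zero at the start; "torque": the same for the moment, N m; "gripper_width": finger opening in mm.
Only numpy, scipy, OpenCV 4.12 (cv2) and the standard library are available. Lean on these libraries where they do the work, as an engineer would, in place of code of your own. Each camera call takes 0.05 s, during which the arm holds its last target. There are 200 camera calls.

## Working session

There is one attempt and no reset: what is moved stays moved. The work goes in short steps, Python scripts to look and compute and a shell command to move; the robot and the scene stay as the last step left them, time stands still between calls to the robot, and variables do not carry over. Pictures are saved under pics/ and viewed, about 8 in all and at most 12, crops included, and the job is handed in when it is done.

```bash
mkdir -p pics; cat > h.py <<'E'
import numpy as np, cv2
from workcell import env
def ray(n,u,v):
    c=env.get_calibration(n);R=np.array(c["R"]);t=np.array(c["t"])
    d=np.array([(u-c["cx"])/c["fx"],(v-c["cy"])/c["fy"]]);s=d.copy()
    for _ in range(30): s=d/(1+c["k1"]*(s@s))
    return -R.T@t, R.T@np.array([s[0],s[1],1])
def at(n,u,v,z):
    o,d=ray(n,u,v); return (o+d*(z-o[2])/d[2]).round(1)
def px(n,X):
    c=env.get_calibration(n);p=np.array(c["R"])@np.array(X,float)+np.array(c["t"])
    s=p[:2]/p[2]; s=s*(1+c["k1"]*(s@s)); return np.array([c["fx"]*s[0]+c["cx"],c["fy"]*s[1]+c["cy"]]).round(1)
def snap(n,f,crop=None,k=1):
    im=env.grab_frame(n)[:,:,::-1]
    if crop: a,b,c,d=crop; im=im[b:d,a:c]
    cv2.imwrite("pics/"+f,cv2.resize(np.ascontiguousarray(im),None,fx=k,fy=k,interpolation=cv2.INTER_CUBIC))
E
python3 -c "
from h import *
snap('top','a.png',None,1.5);snap('scene','b.png',None,1.5)
for n in('top','scene'):print(ray(n,256,192))
print(env.state())"
```

```text
(array([ 488.2227261 ,  -16.73546152, 1336.75426499]), array([ 0.07482572, -0.00529708, -0.99749077]))
(array([ 118.00487105, -813.27798326,  930.53862026]), array([ 0.38614714,  0.65028252, -0.65471542]))
{'time_s': 0.1, 'qpos': array([ 6.28535775e+01,  1.83479809e+01,  8.96985746e+01, -2.08976232e-03,
        7.20429040e+01, -1.14702404e+00]), 'qvel': array([ 0.00917382, -0.12286772, -0.0353747 , -0.02045564,  0.15082459,
        0.0241364 ]), 'effort': array([-1.82959170e-04, -4.13333344e+01, -2.32508183e+01,  7.28813466e-02,
        4.22058371e-02, -5.35925813e-05]), 'ee_pos': array([251.87742274, 516.40885888, 213.21001844]), 'ee_rot': array([-1.79910519e+02,  1.95759559e-04,  1.54001247e+02]), 'force': array([0.37774119, 0.82329719, 0.11941471]), 'torque': array([-0.00628694,  0.0245277 , -0.00159321]), 'gripper_width': 91.52569930747407}
```

View pics/a.png

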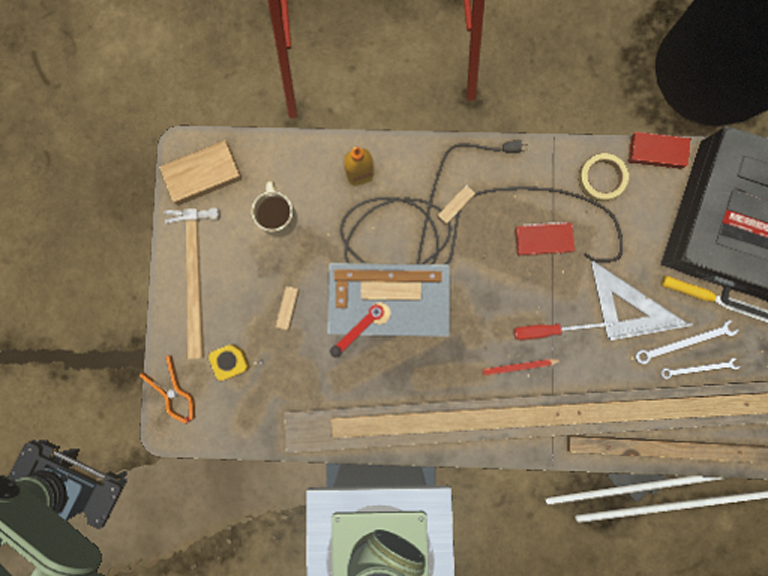

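View pics/b.png

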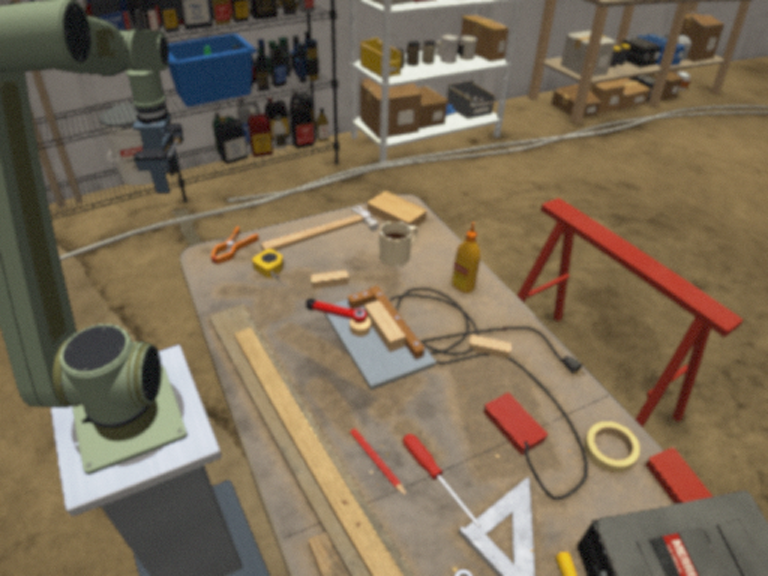

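The top view shows the jig in about the middle (pixels 330-450, 264-337 at 1.5x). The fence is at the top, the end stop at the left, the offcut at (390,290) and the lever points to the lower left. I'll enlarge that part.

```bash
python3 -c "
from h import *
snap('top','c.png',(210,165,310,240),8)"
```

```text
(no output)
```

View pics/c.png

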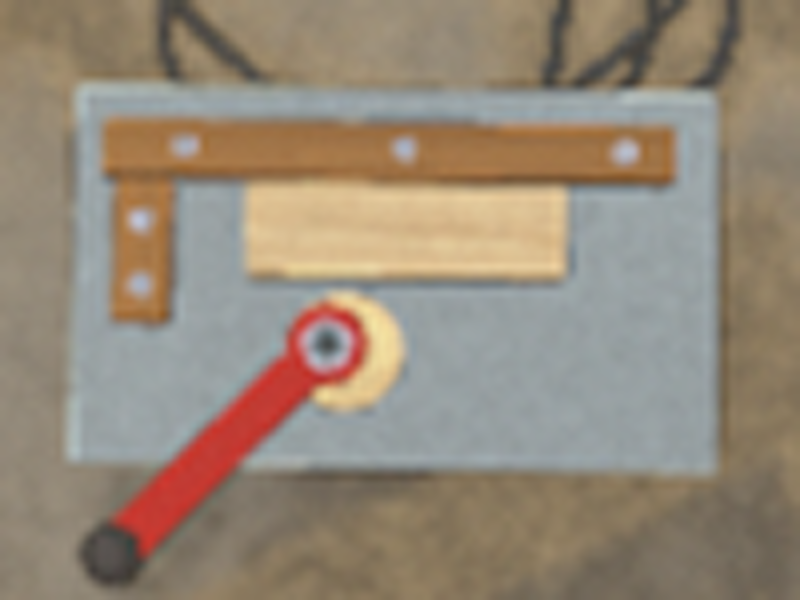

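The crop shows the pivot at (327,343), the lever end at (112,553), the offcut top corners at (246,183), (567,185), (567,277), (247,275), the fence face ends at (104,177), (674,183), and the stop face at x≈170.

```bash
cat >> h.py <<'E'
def cr(u,v,z,ox=210,oy=165,k=8): return at('top',ox+(u+.5)/k-.5,oy+(v+.5)/k-.5,z)
E
python3 -c "
from h import *
for n,u,v,z in [('pivot',327,343,68),('end',112,553,68),('o1',246,183,56),('o2',567,185,56),('o3',567,277,56),('o4',247,275,56),('f1',104,177,48),('f2',674,183,48),('stopTop',172,185,48),('stopBot',168,322,48),('b1',78,86,18),('b2',717,93,18),('b3',716,470,18),('b4',68,461,18)]: print(n,cr(u,v,z))
print(at('scene',361/1.5,316/1.5,68), at('scene',312/1.5,305/1.5,68))"
```

```text
pivot [534.2  -4.4  68. ]
end [452.5  83.3  68. ]
o1 [600.4  27.1  56. ]
o2 [ 596.4 -103.2   56. ]
o3 [ 559.1 -102.    56. ]
o4 [562.9  27.5  56. ]
f1 [605.   85.5  48. ]
f2 [ 596.9 -147.3   48. ]
stopTop [601.   57.7  48. ]
stopBot [545.   60.4  48. ]
b1 [646.3  98.1  18. ]
b2 [ 636.7 -169.5   18. ]
b3 [ 479.8 -163.8   18. ]
b4 [489.5 104.9  18. ]
[534.  -16.5  68. ] [451.2  67.3  68. ]
```

```bash
python3 - <<'E'
from h import *
P=np.array([534,-4.4]);th=np.radians(-2.03);R=np.array([[np.cos(th),-np.sin(th)],[np.sin(th),np.cos(th)]])
def W(x,y,z): return [*(P+R@[x,y]),z]
pts=[W(0,0,68),[452.5,83.3,68],W(110,108,18),W(110,-162,18),W(-50,-162,18),W(-50,108,18),W(69,94,48),W(69,-141,48)]
im=env.grab_frame('scene')[:,:,::-1];a,b,k=190,170,6
im=cv2.resize(np.ascontiguousarray(im[b:b+95,a:a+120]),None,fx=k,fy=k,interpolation=cv2.INTER_CUBIC)
for p in pts:
    q=px('scene',p); u=((q-[a,b]+.5)*k-.5).round().astype(int); cv2.drawMarker(im,tuple(int(i) for i in u),(255,0,255),0,14,1)
cv2.imwrite('pics/d.png',im)
E
```

```text
(no output)
```

View pics/d.png

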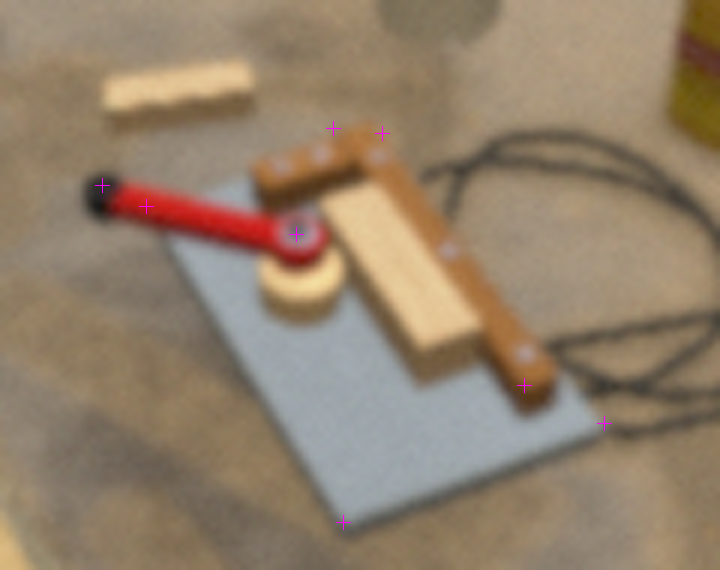

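The scene view agrees with the jig pose I worked out: the pivot, lever end and board corners all fall on their marks. So the pivot is at (534,-4), jig yaw is -2°, the lever is at about 0.26 rad, and the offcut's free end is at (578,-103), 32 mm short of the stop. I'll shut the fingers and move above the free end, turning to yaw 88.

```bash
python3 -m jog '[{"dx":0.02,"dy":-0.04,"wz":-0.144,"grip":1},{"dx":0.02,"dy":-0.04,"wz":-0.144,"grip":1},{"dx":0.02,"dy":-0.04,"wz":-0.144,"grip":1},{"dx":0.02,"dy":-0.04,"wz":-0.144,"grip":1},{"dx":0.02,"dy":-0.04,"wz":-0.144,"grip":1},{"dx":0.02,"dy":-0.04,"wz":-0.144,"grip":1},{"dx":0.02,"dy":-0.04,"wz":-0.144,"grip":1},{"dx":0.02,"dy":-0.04,"wz":-0.144,"grip":1},{"dx":0.02,"dy":-0.04,"grip":1},{"dx":0.02,"dy":-0.04,"grip":1}]' 20
python3 -m jog '[{"dx":0.02,"dy":-0.04,"grip":1},{"dx":0.02,"dy":-0.04,"grip":1},{"dx":0.02,"dy":-0.04,"grip":1},{"dx":0.02,"dy":-0.04,"grip":1},{"dx":0.02,"dy":-0.04,"grip":1},{"dx":0.02,"dy":-0.04,"grip":1},{"grip":1},{"grip":1},{"grip":1}]'; python3 -c "
from workcell import env
print(env.state()['qpos'])"
```

```text
[ 6.28526025e+01  1.83373098e+01  8.96783580e+01 -2.73713016e-03
  7.20439049e+01 -1.14543632e+00]invalid input
invalid input
```

```bash
python3 -m jog '[{"dx":0.02,"dy":-0.04,"dz":0,"wx":0,"wy":0,"wz":-0.144,"grip":1}]' 20; python3 -m jog --help | head -20
```

```text
time_s: 0.3
ee_pos: [271.1, 479.7, 213.3]
ee_rot: [179.9, -0.1, 145.8]
force: [0.2, -0.8, -0.1]
gripper_width: 86.1invalid input: not JSON, or not a number
```

```bash
python3 -m jog '[{"dx":0.02,"dy":-0.04,"dz":0,"wx":0,"wy":0,"wz":-0.144,"grip":1},{"dx":0.02,"dy":-0.04,"dz":0,"wx":0,"wy":0,"wz":-0.144,"grip":1},{"dx":0.02,"dy":-0.04,"dz":0,"wx":0,"wy":0,"wz":-0.144,"grip":1},{"dx":0.02,"dy":-0.04,"dz":0,"wx":0,"wy":0,"wz":-0.144,"grip":1},{"dx":0.02,"dy":-0.04,"dz":0,"wx":0,"wy":0,"wz":-0.144,"grip":1},{"dx":0.02,"dy":-0.04,"dz":0,"wx":0,"wy":0,"wz":-0.144,"grip":1},{"dx":0.02,"dy":-0.04,"dz":0,"wx":0,"wy":0,"wz":-0.144,"grip":1},{"dx":0.02,"dy":-0.04,"dz":0,"wx":0,"wy":0,"wz":0,"grip":1},{"dx":0.02,"dy":-0.04,"dz":0,"wx":0,"wy":0,"wz":0,"grip":1},{"dx":0.02,"dy":-0.04,"dz":0,"wx":0,"wy":0,"wz":0,"grip":1}]' 20
python3 -m jog '[{"dx":0.02,"dy":-0.04,"dz":0,"wx":0,"wy":0,"wz":0,"grip":1},{"dx":0.02,"dy":-0.04,"dz":0,"wx":0,"wy":0,"wz":0,"grip":1},{"dx":0.02,"dy":-0.04,"dz":0,"wx":0,"wy":0,"wz":0,"grip":1},{"dx":0.02,"dy":-0.04,"dz":0,"wx":0,"wy":0,"wz":0,"grip":1},{"dx":0.02,"dy":-0.04,"dz":0,"wx":0,"wy":0,"wz":0,"grip":1},{"dx":0,"dy":-0.017,"dz":0,"wx":0,"wy":0,"wz":0,"grip":1},{"dx":0,"dy":0,"dz":0,"wx":0,"wy":0,"wz":0,"grip":1},{"dx":0,"dy":0,"dz":0,"wx":0,"wy":0,"wz":0,"grip":1}]'; python3 -c "
from workcell import env
print(env.state()['qpos'])"
```

```text
time_s: 1.3
ee_pos: [472.5, 75.0, 214.0]
ee_rot: [180.0, -0.0, 88.0]
force: [0.7, 0.0, -0.2]
gripper_width: 6.2
time_s: 2.1
ee_pos: [571.3, -139.5, 213.7]
ee_rot: [-179.9, -0.1, 88.0]
force: [-0.6, 0.7, -0.3]
gripper_width: 0.4
[-1.48712393e+01  1.95520385e+01  8.78326571e+01  5.05204360e-02
  7.26941610e+01 -1.28514389e+01]
```

```bash
python3 -m jog '[{"dx":0.006,"dy":0,"dz":-0.03,"wx":0,"wy":0,"wz":0,"grip":1},{"dx":0,"dy":0,"dz":-0.03,"wx":0,"wy":0,"wz":0,"grip":1},{"dx":0,"dy":0,"dz":-0.03,"wx":0,"wy":0,"wz":0,"grip":1},{"dx":0,"dy":0,"dz":-0.03,"wx":0,"wy":0,"wz":0,"grip":1},{"dx":0,"dy":0,"dz":-0.03,"wx":0,"wy":0,"wz":0,"grip":1},{"dx":0,"dy":0,"dz":-0.02,"wx":0,"wy":0,"wz":0,"grip":1},{"dx":0,"dy":0,"dz":-0.011,"wx":0,"wy":0,"wz":0,"grip":1},{"dx":0,"dy":0,"dz":0,"wx":0,"wy":0,"wz":0,"grip":1},{"dx":0,"dy":0,"dz":0,"wx":0,"wy":0,"wz":0,"grip":1}]'
python3 -c "
from h import *
snap('top','e.png',(210,165,310,240),8)"
```

```text
time_s: 3.0
ee_pos: [578.7, -139.6, 34.0]
ee_rot: [179.9, 0.0, 88.0]
force: [-0.5, -1.0, -0.4]
gripper_width: 0.5
```

View pics/e.png

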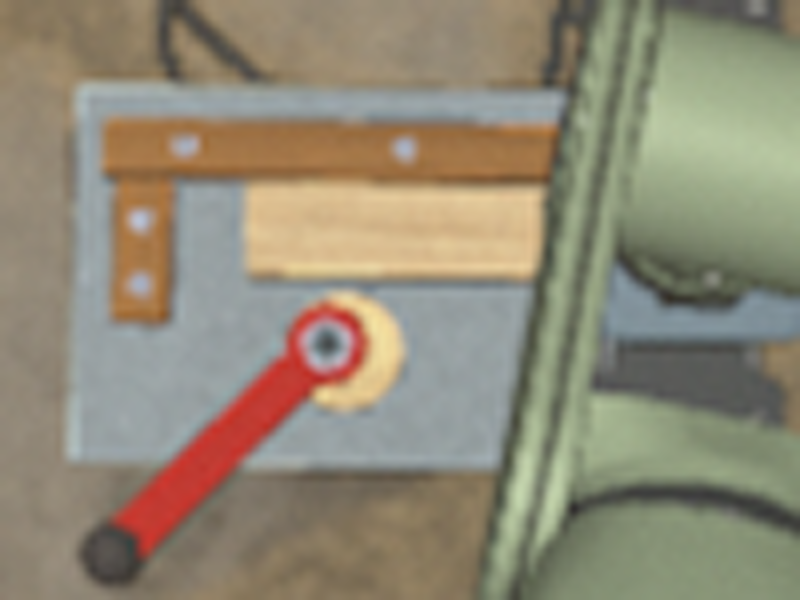

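The offcut, lever and loose things are undisturbed (offcut's left end still at u=246). I'll push along the fence, slowly.

```bash
python3 -m jog '[{"dx":0,"dy":0.008,"dz":0,"wx":0,"wy":0,"wz":0,"grip":1},{"dx":0,"dy":0.006,"dz":0,"wx":0,"wy":0,"wz":0,"grip":1},{"dx":0,"dy":0.004,"dz":0,"wx":0,"wy":0,"wz":0,"grip":1},{"dx":0,"dy":0.004,"dz":0,"wx":0,"wy":0,"wz":0,"grip":1},{"dx":0,"dy":0.004,"dz":0,"wx":0,"wy":0,"wz":0,"grip":1},{"dx":0,"dy":0.004,"dz":0,"wx":0,"wy":0,"wz":0,"grip":1}]'
python3 -m jog '[{"dx":0,"dy":0.004,"dz":0,"wx":0,"wy":0,"wz":0,"grip":1},{"dx":0,"dy":0.004,"dz":0,"wx":0,"wy":0,"wz":0,"grip":1},{"dx":0.001,"dy":0.004,"dz":0,"wx":0,"wy":0,"wz":0,"grip":1}]'
python3 -m jog '[{"dx":0,"dy":0.003,"dz":0,"wx":0,"wy":0,"wz":0,"grip":1},{"dx":0,"dy":0.002,"dz":0,"wx":0,"wy":0,"wz":0,"grip":1},{"dx":0,"dy":0,"dz":0,"wx":0,"wy":0,"wz":0,"grip":1}]'
```

```text
time_s: 3.65
ee_pos: [578.1, -110.0, 33.1]
ee_rot: [180.0, 0.0, 88.0]
force: [-0.1, -0.4, 1.0]
gripper_width: 0.2
time_s: 3.95
ee_pos: [578.9, -97.9, 32.9]
ee_rot: [-180.0, -0.0, 88.0]
force: [0.1, -0.6, 0.3]
gripper_width: 0.0
time_s: 4.25
ee_pos: [579.0, -92.8, 32.9]
ee_rot: [-180.0, -0.0, 88.0]
force: [-0.7, 0.2, -0.5]
gripper_width: 0.4
```

```bash
for i in 1; do :; done; python3 -m jog '[{"dx":0,"dy":0.003,"dz":0,"wx":0,"wy":0,"wz":0,"grip":1},{"dx":0,"dy":0,"dz":0,"wx":0,"wy":0,"wz":0,"grip":1}]'
python3 -m jog '[{"dx":0,"dy":0.002,"dz":0,"wx":0,"wy":0,"wz":0,"grip":1},{"dx":0,"dy":0,"dz":0,"wx":0,"wy":0,"wz":0,"grip":1}]'
python3 -m jog '[{"dx":0,"dy":0.002,"dz":0,"wx":0,"wy":0,"wz":0,"grip":1},{"dx":0,"dy":0,"dz":0,"wx":0,"wy":0,"wz":0,"grip":1}]'
python3 -c "
from h import *
snap('top','f.png',(210,165,310,240),8)"
```

```text
time_s: 4.45
ee_pos: [579.0, -89.9, 32.9]
ee_rot: [-180.0, -0.0, 88.0]
force: [0.5, 0.4, 0.2]
gripper_width: 0.4
time_s: 4.65
ee_pos: [579.0, -89.4, 33.0]
ee_rot: [-180.0, 0.1, 88.1]
force: [-0.0, -6.2, 0.8]
gripper_width: 0.4
time_s: 4.85
ee_pos: [579.0, -89.4, 33.2]
ee_rot: [180.0, 0.3, 88.1]
force: [-0.8, -11.8, 1.0]
gripper_width: 0.3
```

View pics/f.png

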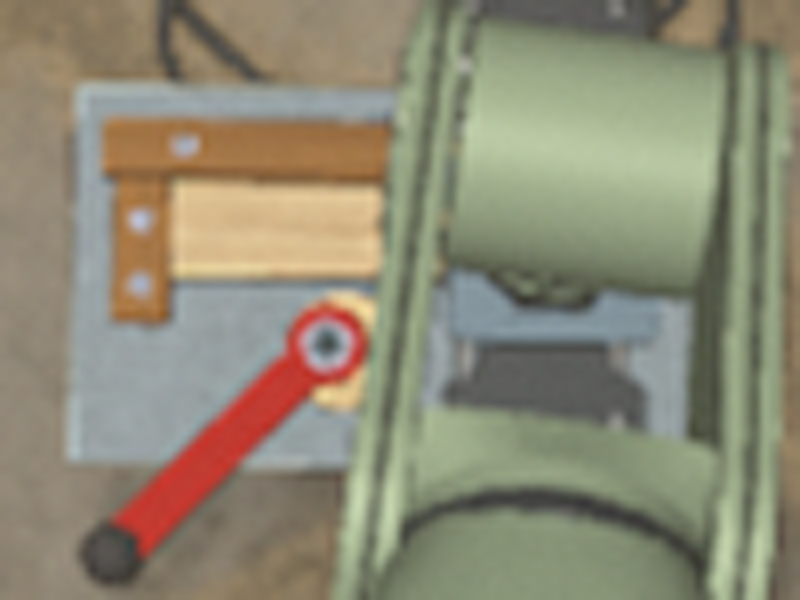

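The offcut's left end is now flush with the stop (u≈172), confirmed by an 11.8 N contact force, and the lever hasn't moved. I'll back off, lift, and go to the far side of the lever with yaw 43.

```bash
python3 -m jog '[{"dx":0,"dy":-0.005,"dz":0,"wx":0,"wy":0,"wz":0,"grip":1},{"dx":0,"dy":-0.012,"dz":0,"wx":0,"wy":0,"wz":0,"grip":1},{"dx":0,"dy":0,"dz":0.02,"wx":0,"wy":0,"wz":0,"grip":1},{"dx":0,"dy":0,"dz":0.03,"wx":0,"wy":0,"wz":0,"grip":1},{"dx":0,"dy":0,"dz":0.03,"wx":0,"wy":0,"wz":0,"grip":1},{"dx":-0.015,"dy":0.03,"dz":0,"wx":0,"wy":0,"wz":-0.131,"grip":1},{"dx":-0.015,"dy":0.03,"dz":0,"wx":0,"wy":0,"wz":-0.131,"grip":1},{"dx":-0.015,"dy":0.03,"dz":0,"wx":0,"wy":0,"wz":-0.131,"grip":1},{"dx":-0.015,"dy":0.03,"dz":0,"wx":0,"wy":0,"wz":-0.131,"grip":1},{"dx":-0.015,"dy":0.03,"dz":0,"wx":0,"wy":0,"wz":-0.131,"grip":1}]'
python3 -m jog '[{"dx":-0.01,"dy":0.03,"dz":0,"wx":0,"wy":0,"wz":-0.131,"grip":1},{"dx":0,"dy":0.02,"dz":0,"wx":0,"wy":0,"wz":0,"grip":1},{"dx":0,"dy":0,"dz":0,"wx":0,"wy":0,"wz":0,"grip":1},{"dx":0,"dy":0,"dz":0,"wx":0,"wy":0,"wz":0,"grip":1}]'
```

```text
time_s: 5.9
ee_pos: [503.5, 47.6, 113.1]
ee_rot: [-180.0, -0.0, 50.1]
force: [0.1, 0.4, 0.5]
gripper_width: 0.4
time_s: 6.3
ee_pos: [494.2, 96.6, 113.0]
ee_rot: [180.0, 0.0, 43.0]
force: [0.5, -0.5, 0.7]
gripper_width: 0.4
```

```bash
python3 -m jog '[{"dx":0,"dy":0,"dz":-0.03,"wx":0,"wy":0,"wz":0,"grip":1},{"dx":0,"dy":0,"dz":-0.03,"wx":0,"wy":0,"wz":0,"grip":1},{"dx":0,"dy":0,"dz":-0.01,"wx":0,"wy":0,"wz":0,"grip":1},{"dx":0,"dy":0,"dz":0,"wx":0,"wy":0,"wz":0,"grip":1},{"dx":0,"dy":0,"dz":0,"wx":0,"wy":0,"wz":0,"grip":1}]'
python3 -c "
import numpy as np
P=np.array([534,-4.4]);a=np.radians(np.arange(133,245,6))
q=np.c_[np.cos(a),np.sin(a)]*100+np.c_[np.sin(a),-np.cos(a)]*26+P
for i in range(len(a)):print(np.degrees(a[i]).round(),q[i].round(1),(q[i]-q[i-1]).round(1) if i else '')"
```

```text
time_s: 6.8
ee_pos: [495.0, 96.4, 43.7]
ee_rot: [180.0, -0.1, 42.9]
force: [-0.6, 0.2, 0.3]
gripper_width: 0.6
133.0 [484.8  86.5] 
139.0 [475.6  80.8] [-9.2 -5.6]
145.0 [467.   74.3] [-8.6 -6.6]
151.0 [459.1  66.8] [-7.9 -7.4]
157.0 [452.1  58.6] [-7.  -8.2]
163.0 [446.   49.7] [-6.1 -8.9]
169.0 [440.8  40.2] [-5.2 -9.5]
175.0 [436.6  30.2] [ -4.2 -10. ]
181.0 [433.6  19.9] [ -3.1 -10.4]
187.0 [431.6   9.2] [ -2.  -10.6]
193.0 [430.7  -1.6] [ -0.9 -10.8]
199.0 [431.  -12.4] [  0.3 -10.8]
205.0 [432.4 -23.1] [  1.4 -10.7]
211.0 [434.9 -33.6] [  2.5 -10.5]
217.0 [438.5 -43.8] [  3.6 -10.2]
223.0 [443.1 -53.6] [ 4.6 -9.8]
229.0 [448.8 -62.8] [ 5.6 -9.2]
235.0 [455.3 -71.4] [ 6.6 -8.6]
241.0 [462.8 -79.3] [ 7.4 -7.9]
```

First row closes the gap; the rest follow the arc, turning 0.105 rad per row.

```bash
python3 -m jog '[{"dx":-0.010,"dy":-0.010,"dz":0,"wx":0,"wy":0,"wz":0,"grip":1},{"dx":-0.009,"dy":-0.006,"dz":0,"wx":0,"wy":0,"wz":0.105,"grip":1},{"dx":-0.009,"dy":-0.0065,"dz":0,"wx":0,"wy":0,"wz":0.105,"grip":1},{"dx":-0.008,"dy":-0.0075,"dz":0,"wx":0,"wy":0,"wz":0.105,"grip":1},{"dx":-0.007,"dy":-0.008,"dz":0,"wx":0,"wy":0,"wz":0.105,"grip":1},{"dx":0,"dy":0,"dz":0,"wx":0,"wy":0,"wz":0,"grip":1}]'
python3 -c "
from h import *
snap('top','g.png',(210,165,310,240),8)"
```

```text
time_s: 7.4
ee_pos: [450.8, 58.0, 44.2]
ee_rot: [179.9, -0.1, 67.0]
force: [0.5, 0.7, 1.1]
gripper_width: 0.6
```

View pics/g.png

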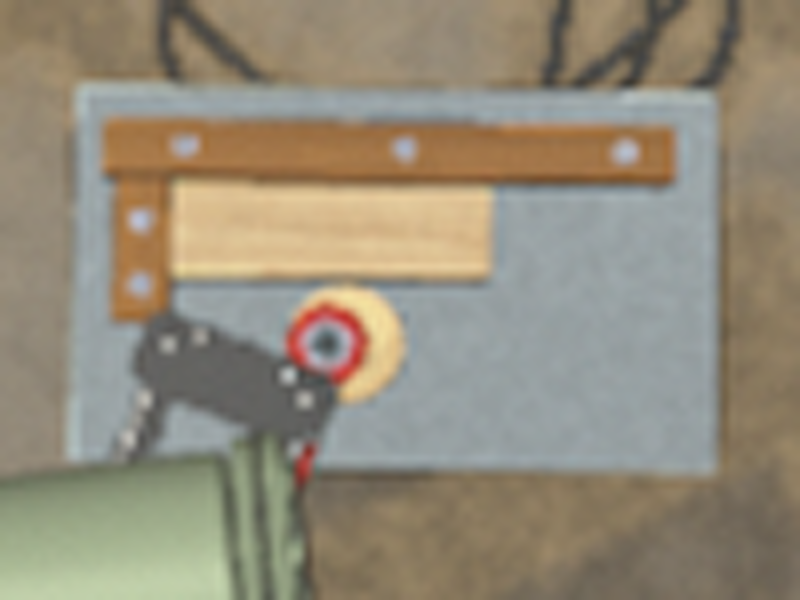

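The offcut is still flush with the stop, and the lever bar shows at (305,465), so it is turning with the finger (about 159°). Continuing.

```bash
python3 -m jog '[{"dx":-0.006,"dy":-0.009,"dz":0,"wx":0,"wy":0,"wz":0.105,"grip":1},{"dx":-0.005,"dy":-0.0095,"dz":0,"wx":0,"wy":0,"wz":0.105,"grip":1},{"dx":-0.004,"dy":-0.010,"dz":0,"wx":0,"wy":0,"wz":0.105,"grip":1},{"dx":-0.003,"dy":-0.0105,"dz":0,"wx":0,"wy":0,"wz":0.105,"grip":1},{"dx":-0.002,"dy":-0.0105,"dz":0,"wx":0,"wy":0,"wz":0.105,"grip":1},{"dx":-0.001,"dy":-0.011,"dz":0,"wx":0,"wy":0,"wz":0.105,"grip":1},{"dx":0.0005,"dy":-0.011,"dz":0,"wx":0,"wy":0,"wz":0.105,"grip":1}]'
python3 -m jog '[{"dx":0.0015,"dy":-0.0105,"dz":0,"wx":0,"wy":0,"wz":0.105,"grip":1},{"dx":0.0025,"dy":-0.0105,"dz":0,"wx":0,"wy":0,"wz":0.105,"grip":1},{"dx":0.0035,"dy":-0.010,"dz":0,"wx":0,"wy":0,"wz":0.105,"grip":1}]'
python3 -m jog '[{"dx":0.0025,"dy":-0.005,"dz":0,"wx":0,"wy":0,"wz":0.052,"grip":1},{"dx":0.0025,"dy":-0.005,"dz":0,"wx":0,"wy":0,"wz":0.052,"grip":1},{"dx":0,"dy":0,"dz":0,"wx":0,"wy":0,"wz":0,"grip":1}]'
```

```text
time_s: 8.15
ee_pos: [430.5, -12.5, 43.6]
ee_rot: [180.0, -0.0, 109.2]
force: [-0.5, 3.7, 1.4]
gripper_width: 0.3
time_s: 8.45
ee_pos: [437.4, -43.5, 43.4]
ee_rot: [-180.0, -0.1, 127.3]
force: [-0.6, 3.1, 0.9]
gripper_width: 0.7
time_s: 8.75
ee_pos: [442.6, -53.8, 43.2]
ee_rot: [-180.0, -0.0, 133.0]
force: [-0.8, -0.2, 0.1]
gripper_width: 0.6
```

```bash
python3 -m jog '[{"dx":0.003,"dy":-0.0045,"dz":0,"wx":0,"wy":0,"wz":0.052,"grip":1},{"dx":0.003,"dy":-0.0045,"dz":0,"wx":0,"wy":0,"wz":0.052,"grip":1},{"dx":0,"dy":0,"dz":0,"wx":0,"wy":0,"wz":0,"grip":1}]'
python3 -m jog '[{"dx":0.003,"dy":-0.0045,"dz":0,"wx":0,"wy":0,"wz":0.052,"grip":1},{"dx":0.0035,"dy":-0.0045,"dz":0,"wx":0,"wy":0,"wz":0.052,"grip":1},{"dx":0,"dy":0,"dz":0,"wx":0,"wy":0,"wz":0,"grip":1}]'
python3 -m jog '[{"dx":0.0025,"dy":-0.002,"dz":0,"wx":0,"wy":0,"wz":0.026,"grip":1},{"dx":0,"dy":0,"dz":0,"wx":0,"wy":0,"wz":0,"grip":1}]'
python3 -m jog '[{"dx":0.0015,"dy":-0.0015,"dz":0,"wx":0,"wy":0,"wz":0.02,"grip":1},{"dx":0,"dy":0,"dz":0,"wx":0,"wy":0,"wz":0,"grip":1}]'
```

```text
time_s: 9.05
ee_pos: [447.4, -62.2, 42.9]
ee_rot: [-179.9, -0.2, 139.0]
force: [-3.4, 1.7, 1.7]
gripper_width: 0.5
time_s: 9.35
ee_pos: [453.8, -71.1, 42.8]
ee_rot: [-179.9, -0.2, 144.9]
force: [-4.1, 1.7, 2.4]
gripper_width: 0.8
time_s: 9.55
ee_pos: [455.0, -72.7, 42.7]
ee_rot: [-179.9, -0.4, 146.4]
force: [-7.9, 2.8, 5.4]
gripper_width: 0.2
time_s: 9.75
ee_pos: [456.0, -74.1, 42.6]
ee_rot: [-179.9, -0.4, 147.6]
force: [-6.7, 2.9, 5.3]
gripper_width: 0.2
```

```bash
for_=1; python3 -m jog '[{"dx":0.002,"dy":-0.0015,"dz":0,"wx":0,"wy":0,"wz":0.015,"grip":1},{"dx":0,"dy":0,"dz":0,"wx":0,"wy":0,"wz":0,"grip":1}]'
python3 -m jog '[{"dx":0.002,"dy":-0.0015,"dz":0,"wx":0,"wy":0,"wz":0.015,"grip":1},{"dx":0,"dy":0,"dz":0,"wx":0,"wy":0,"wz":0,"grip":1}]'
python3 -m jog '[{"dx":0.0015,"dy":-0.001,"dz":0,"wx":0,"wy":0,"wz":0,"grip":1},{"dx":0,"dy":0,"dz":0,"wx":0,"wy":0,"wz":0,"grip":1}]'
```

```text
time_s: 9.95
ee_pos: [457.7, -75.7, 42.5]
ee_rot: [-179.8, -0.4, 148.4]
force: [-8.7, 3.5, 6.0]
gripper_width: 0.3
time_s: 10.15
ee_pos: [458.0, -76.3, 42.4]
ee_rot: [-179.8, -0.7, 149.3]
force: [-11.1, 5.2, 9.4]
gripper_width: 0.5
time_s: 10.35
ee_pos: [458.0, -76.3, 42.3]
ee_rot: [-179.8, -0.9, 149.2]
force: [-13.7, 9.7, 11.5]
gripper_width: 0.6
```

```bash
python3 -m jog '[{"dx":0.002,"dy":-0.001,"dz":0,"wx":0,"wy":0,"wz":0,"grip":1},{"dx":0,"dy":0,"dz":0,"wx":0,"wy":0,"wz":0,"grip":1},{"dx":0,"dy":0,"dz":0,"wx":0,"wy":0,"wz":0,"grip":1}]'
python3 -m jog '[{"dx":-0.008,"dy":0.005,"dz":0,"wx":0,"wy":0,"wz":0,"grip":1},{"dx":-0.02,"dy":0.012,"dz":0,"wx":0,"wy":0,"wz":0,"grip":1},{"dx":0,"dy":0,"dz":0.03,"wx":0,"wy":0,"wz":0,"grip":1},{"dx":0,"dy":0,"dz":0.04,"wx":0,"wy":0,"wz":0,"grip":1},{"dx":0,"dy":0.04,"dz":0.04,"wx":0,"wy":0,"wz":0,"grip":1},{"dx":-0.02,"dy":0.05,"dz":0,"wx":0,"wy":0,"wz":0,"grip":1},{"dx":-0.02,"dy":0.05,"dz":0,"wx":0,"wy":0,"wz":0,"grip":1},{"dx":-0.02,"dy":0.05,"dz":0,"wx":0,"wy":0,"wz":0,"grip":1},{"dx":-0.02,"dy":0.05,"dz":0,"wx":0,"wy":0,"wz":0,"grip":1},{"dx":0,"dy":0,"dz":0,"wx":0,"wy":0,"wz":0,"grip":1}]'
python3 -c "
from h import *
snap('top','i.png',(210,165,310,240),8)"
```

```text
time_s: 10.65
ee_pos: [458.0, -76.4, 42.2]
ee_rot: [-179.8, -1.1, 149.2]
force: [-18.4, 12.3, 14.9]
gripper_width: 0.6
time_s: 11.65
ee_pos: [363.3, 162.7, 148.9]
ee_rot: [179.8, 0.0, 149.8]
force: [0.6, 0.3, -0.0]
gripper_width: 0.4
```

View pics/i.png

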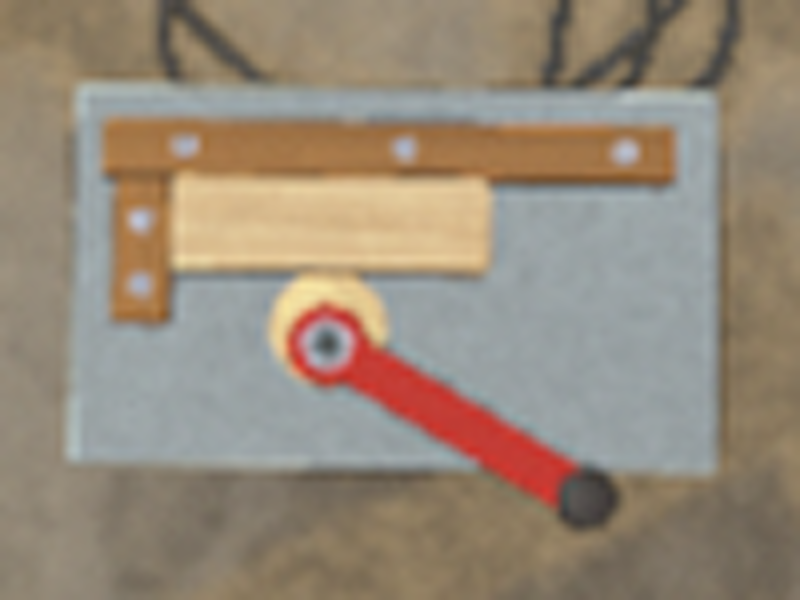

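The lever end is at (587,497), about 2.1 rad, which is its stop. The cam bears on the offcut, and the offcut is against both the fence and the stop. One last look at the loose things, then I'll hand in.

```bash
python3 -c "
from h import *
print(cr(587,497,68),cr(327,343,68))
snap('top','j.png',None,1.5)
a=cv2.imread('pics/a.png');b=cv2.imread('pics/j.png');d=(cv2.absdiff(a,b).max(2)>50).astype('uint8')
n,l,s,c=cv2.connectedComponentsWithStats(d);print([list(map(int,r)) for r in s[1:] if r[4]>25])"
```

```text
[ 470.5 -106.6   68. ] [534.2  -4.4  68. ]
[[347, 280, 15, 18, 225], [406, 282, 15, 18, 216], [330, 300, 101, 57, 1104], [253, 364, 12, 13, 46], [244, 374, 5, 10, 32], [282, 380, 56, 107, 1970], [249, 382, 10, 13, 55], [299, 387, 9, 7, 27], [237, 395, 10, 10, 45], [283, 397, 5, 15, 27], [218, 409, 21, 52, 213], [225, 408, 55, 38, 1020], [212, 412, 5, 15, 30], [0, 440, 127, 136, 7557], [291, 453, 10, 31, 55], [216, 458, 34, 114, 907], [231, 461, 27, 63, 898], [300, 460, 11, 30, 56], [0, 476, 26, 22, 294], [243, 485, 105, 91, 3566], [0, 522, 65, 54, 685], [391, 533, 15, 9, 38], [281, 534, 10, 8, 33], [260, 541, 40, 35, 861], [245, 542, 29, 18, 148], [362, 545, 37, 26, 303], [380, 544, 14, 10, 28], [393, 546, 22, 15, 110], [415, 547, 11, 21, 90], [0, 564, 12, 12, 76], [69, 572, 23, 4, 46]]
```

View pics/j.png

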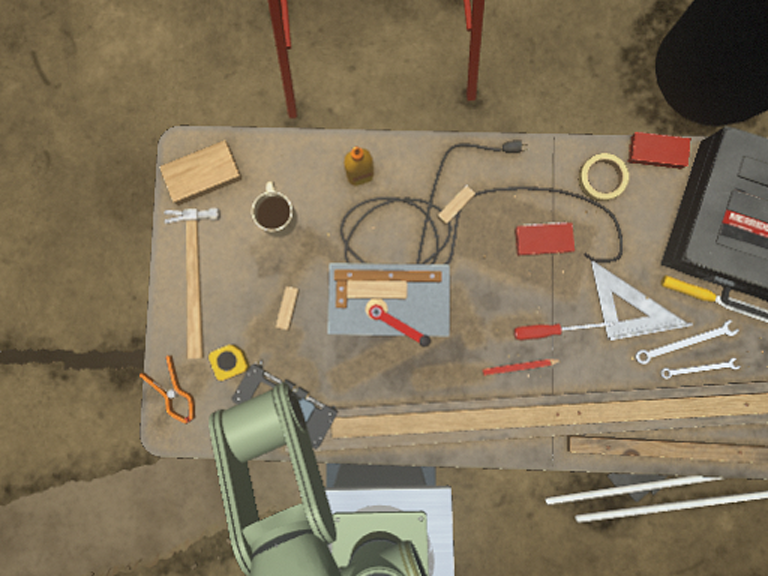

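Only the offcut, the lever and the robot have changed; every loose thing is where it was.

```bash
python3 -c "
from workcell import env
print(env.state()['force']); print(env.job_done())"
```

```text
[0.16735756 0.2605521  0.54819642]
the job is handed in; nothing more can be done
None
```

The offcut is clamped in the jig and the job is handed in, at about 12 s of the 54 s allowed.

- **Offcut:** I pushed it about 30 mm along the fence with the shut fingertips until it met the end stop. The contact force rose to 11.8 N with no further movement. The lever was still open at that point.
- **Lever:** I then pushed it anticlockwise until it stopped moving, with about 27 N total force on the tool at the end, and backed away.
- **Last checks:** the final pictures put the lever at about 2.1 rad, its own stop. The cam bears on the offcut, which lies against both the fence and the end stop. The loose things are unmoved, and the tool is clear with no force on it.
- **Disagreements:**
  - My first rough reading from the scene camera was 12–16 mm off. Marking the measured points on an enlarged scene picture then agreed with the top camera.
  - Contact at the stop came about 2 mm earlier than predicted, but the picture showed the offcut flush.
  - Two early move commands were refused for missing fields, and nothing moved.

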